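# Take the lot pile apart at the inspection bench

### The job

The lot for inspection was left in one pile on the bench. Take it apart from the top down, one thing at a time, and set each gently down (do not drop it) flat and centred on its own place: the steel reference block on the black rubber pad, lying lengthwise along it; the round wafer box on the balance's pan; the square waffle pack on the aluminium chuck plate, squared up with it; and the long black carrier flat in the white tray, lengthwise. Leave the small amber vial standing where it is, and let go of everything.

Things in the scene. Friction and masses are not known exactly. Their poses are not given: they have to be found in the camera images.
- ref_block: Plain steel reference block, 36 x 16 mm and 14 mm tall, two fine dark lines across its top, about 60 g. Loose, top of the pile, resting on the wafer box. Origin: centre of its underside; x along its 36 mm length, z up.
- wafer_box: Round white plastic wafer box, a disc 46 mm in diameter and 14 mm tall, closed, about 40 g. Loose, second in the pile from the top, resting on the waffle pack. Origin: centre of its underside; z up.
- waffle_pack: Square grey plastic waffle pack (closed chip box), 64 x 64 mm and 18 mm tall, about 70 g. Loose, third from the top, resting on the carrier, turned a little against it. Origin: centre of its underside; x and y along its sides, z up.
- carrier: Long black plastic carrier box, 130 x 68 mm and 24 mm tall, closed, about 160 g. Loose, bottom of the pile, standing on the bench. Origin: centre of its underside; x along its 130 mm length, z up.
- pad: Black rubber pad, flat, 90 x 60 mm, fixed to the bench; its top is 6 mm above its origin. Place of the reference block. Origin: centre of its underside; x along its 90 mm length, z up.
- balance: Low white balance, fixed to the bench, body 128 x 104 mm and 34 mm tall, with a round steel pan 84 mm in diameter whose flat top is 44 mm above the origin. Place of the wafer box. Origin: at bench height on the pan's axis; the body runs along x from -78 mm (display end) to +50 mm, z up.
- chuck: Square aluminium chuck plate, 110 x 110 mm, with a grid of fine dark grooves, fixed to the bench; its flat top is 20 mm above its origin. Place of the waffle pack. Origin: centre of its underside; x and y along its sides, z up.
- tray: White plastic tray with a low rim, fixed to the bench, 164 x 102 mm outside, 156 x 94 mm inside; its inner floor is 4 mm and its rim 9 mm above its origin. Place of the carrier: fingertips wider than the carrier should stay above the rim. Origin: centre of its underside; x along its 164 mm length, z up.
- vial: Small amber glass jar with a black cap, 32 mm in diameter and 55 mm tall, loose, standing on the bench among the places; a bystander, to be left standing. Origin: centre of its underside; z up.

How it is judged (in metres and radians):
On the way, in this order (a step that is already met when the one before it is completed fails the run):
1. the ref block is set on the pad, centred, and released (horizontal distance between ref_block and pad below 0.012 m and z of ref_block in the frame of pad between 0.003 and 0.009 m and angle between ref_block's own z axis and vertical below 0.1 rad and contact force between the fingers and ref_block below 0.1 N and linear speed of ref_block below 0.02 m/s and angle between the x axis of ref_block and the x axis of pad, either way round below 0.21 rad), for 0.2 s.
2. the wafer box is set on the balance, centred, and released (horizontal distance between wafer_box and balance below 0.012 m and z of wafer_box in the frame of balance between 0.041 and 0.047 m and angle between wafer_box's own z axis and vertical below 0.1 rad and contact force between the fingers and wafer_box below 0.1 N and linear speed of wafer_box below 0.02 m/s), for 0.2 s.
3. the waffle pack is set on the chuck, centred, and released (horizontal distance between waffle_pack and chuck below 0.012 m and z of waffle_pack in the frame of chuck between 0.017 and 0.023 m and angle between waffle_pack's own z axis and vertical below 0.1 rad and contact force between the fingers and waffle_pack below 0.1 N and linear speed of waffle_pack below 0.02 m/s and (angle between the x axis of waffle_pack and the x axis of chuck, either way round below 0.21 rad or angle between the x axis of waffle_pack and the y axis of chuck, either way round below 0.21 rad)), for 0.2 s.
4. the carrier is set on the tray, centred, and released (horizontal distance between carrier and tray below 0.015 m and z of carrier in the frame of tray between 0.001 and 0.007 m and angle between carrier's own z axis and vertical below 0.1 rad and contact force between the fingers and carrier below 0.1 N and linear speed of carrier below 0.02 m/s and angle between the x axis of carrier and the x axis of tray, either way round below 0.21 rad), for 0.2 s.
At the end, for the whole second after the job is handed in: Block on pad, wafer box on pan, waffle pack on chuck, each within 12 mm of centre, and carrier in tray within 15 mm; all resting flat (height within 3 mm, tilt under 0.1 rad), block, carrier and waffle pack lined up with their places within 12 degrees, released, at rest; the vial stands (all of step 1 and all of step 2 and all of step 3 and all of step 4 and angle between vial's own z axis and vertical below 0.2 rad); the robot touches nothing.
It fails at once if the amber vial is knocked over or pushed more than 30 mm (distance of vial from where it was at the start of the episode above 0.03 m or angle between vial's own z axis and vertical above 0.5 rad).
It fails at once if the ref block is dropped (falls freely from more than about 2 cm) (contact force between the fingers and ref_block below 0.05 N and linear speed of ref_block above 0.6 m/s).
It fails at once if the wafer box is dropped (falls freely from more than about 2 cm) (contact force between the fingers and wafer_box below 0.05 N and linear speed of wafer_box above 0.6 m/s).
It fails at once if the waffle pack is dropped (falls freely from more than about 2 cm) (contact force between the fingers and waffle_pack below 0.05 N and linear speed of waffle_pack above 0.6 m/s).
It fails at once if the carrier is dropped (falls freely from more than about 2 cm) (contact force between the fingers and carrier below 0.05 N and linear speed of carrier above 0.6 m/s).
It also fails if it takes over 115 s, if anything falls off the work surface, if the arm or the gripper's body presses on something with over 40 N, if the wrist force passes 120 N, or if a joint passes its speed limit or range.

### The arm

A 7-joint arm with a two-finger parallel gripper is mounted at the origin on the work surface. World frame = base frame: x ahead of the robot, y to its left, z up, the work surface at z = 0. Lengths are in mm, angles in rad, forces in N, time in s.
With the tool pointing down it reaches from about 350 to 900 mm from the base axis. Payload 19.9 kg.
Tool frame: the origin (TCP) lies on the mounting face of the last link; the fingertips stand 199 mm ahead of it and the grasp point (between the pads) lies 180 mm ahead of it; z points along the fingers, y is the line along which they close (so a half turn about z gives the same grasp; the last joint's range is limited). The gripper opens to 94 mm and grips with 3 to 60 N. Pads are 16 mm wide; open, the fingers measure 119 mm over their backs; the gripper's body (75 mm by 177 mm) begins 78 mm behind the grasp point.
Start: joints at [1.081, 0.417, -0.01, 1.614, 0.005, 1.111, -0.053], TCP at [270.619, -563.369, 404.625] pointing down, gripper open.
Joint ranges: [-2.81, 2.81], [-0.39, 2.02], [-1.27, 1.25], [0.06, 2.57], [-1.19, 4.33], [0.19, 2], [-2.82, 2.82]. Speed limits (rad/s): [1.89, 1.89, 2.39, 2.39, 3.01, 3.01, 3.01].

### API

Orientations are given as a rotation vector (axis times angle).
In Python, from bench import readout, snapshot, camera_info, manip gives the robot as it stands.
- The arm moves only by the tool step_arm, never from a script. Its argument "moves" is a list of rows, each an object of numbers: "ax", "ay", "az": the turn, a rotation vector about the tool's x, y, z normalised to -1 to 1, where 1 is 180 degrees; "x", "y", "z": the shift along the tool's x, y, z normalised to -1 to 1, where 1 is 0.4 m; "jaw": the opening, from -1 (shut) to 1 (fully open). In form: [{"ax": .., "ay": .., "az": .., "x": .., "y": .., "z": .., "jaw": ..}, ...]. A call has 1 to 8 rows; each row is the pose to reach, as a shift and turn from the pose commanded when the call began, along the tool's axes at that moment, turning the shorter way round; what a row does not reach only later rows make up. A row lasts 1/10 s, in which the tool goes at most 50 mm and 8.59 degrees, less where a joint would pass 70% of its speed; a pose out of reach is approached as far as the arm can. A call with a number of a shift or a turn outside -1 to 1 is refused whole. A call with a gripper value outside its range is refused whole. The fingers move at their own pace and stop on an object; "squeeze" is the grip in N (left out, the last holds). Time passes only in rows, so rows that repeat a pose let the fingers close. It gives the time, the measured TCP pose, the force, the opening and the grip force at its end, in the units of the state.
- readout.state(): the state, without advancing time (a new reading comes with each control period).
- snapshot(name): name is "side" or "top" or "wrist"; returns the picture (420x560x3 uint8, red, green, blue); there is no depth.
- camera_info(name): a dict with "mtx" (3x3 intrinsics, pixels), "D" ([k1, k2, p1, p2, k3] as OpenCV has them; the pictures are not rectified), "cam_to_world" (4x4, takes a point from camera to world coordinates); the wrist camera has in their place "mount" (4x4, takes a point from camera to tool coordinates, whose origin is the TCP and whose axes are the flange's). Camera axes: x right, y down, z forward; pixel columns grow to the right and rows downward; lengths in mm; the calibration is good to about 2 mm. A picture is of the moment at which its call begins: read the wrist's pose just before it. camera_info takes no time and is no camera call.
- manip.job_done(): hands the job in; it is judged then, once.
The state is a dict: "time_s": time; "joints": joint angles; "qvel": joint speeds; "effort": joint torques, N m; "eef_pos": TCP position; "ee_rot": TCP orientation; "ft_force": force on the tool from outside, world axes, zero at the start; "torque": the same for the moment, N m; "grip_width": opening from 0.0 (shut) to 1.0 (fully open); "finger_force": force on a finger pad.
Only numpy, scipy, OpenCV 4.12 (cv2) and the standard library are available. Lean on these libraries where they do the work, as an engineer would, in place of code of your own. Each camera call takes 0.05 s, during which the arm holds its last target. There are 200 camera calls.

## Working session

There is one attempt and no reset: what is moved stays moved. The work goes in short steps, Python scripts to look and compute and a tool call to move; the robot and the scene stay as the last step left them, time stands still between calls to the robot, and variables do not carry over. Pictures are saved under pics/ and viewed, at most 14 in all, crops included, and the job is handed in when it is done.

Besides the shell and the picture viewer there is one more tool, called as a command line: name --argument value ..., lists and objects as JSON in quotes. step_arm: Moves the arm, as the interface text tells. Its arguments: {"type":"object","properties":{"moves":{"type":"array","items":{"type":"object","properties":{"ax":{"type":"number"},"ay":{"type":"number"},"az":{"type":"number"},"x":{"type":"number"},"y":{"type":"number"},"z":{"type":"number"},"jaw":{"type":"number"}}}},"squeeze":{"type":"number"}},"required":["moves"]}

```bash
ls; mkdir -p pics; python3 - <<'E'
from bench import readout, snapshot, camera_info
import cv2,numpy as np
print(readout.state())
for n in ("side","top"):
    cv2.imwrite(f"pics/{n}0.png",snapshot(n)[:,:,::-1]); print(n,camera_info(n))
print(camera_info("wrist"))
E
```

```text
pics
{'time_s': 0.0, 'joints': array([ 1.08150825,  0.41796495, -0.01031339,  1.61412412,  0.00472664,
        1.11069564, -0.0529878 ]), 'qvel': array([ 0.00123384,  0.000141  ,  0.00064377, -0.00075987, -0.00010009,
       -0.0022347 ,  0.00028724]), 'effort': array([ 4.02118339e-04, -8.51255465e+01,  6.38580211e-01, -4.25989544e+01,
       -4.89665859e-02,  1.86844461e-02,  2.14028637e-04]), 'eef_pos': array([ 270.56383911, -563.26859945,  404.05178307]), 'ee_rot': array([-3.06208172e+00, -6.97339005e-01,  5.71598367e-04]), 'ft_force': array([ 0.23498008, -0.57226276,  0.24726644]), 'torque': array([0.00820485, 0.00088381, 0.01697914]), 'finger_force': 0.0, 'grip_width': 1.0004273436988085}
side {'mtx': array([[501.3113787 ,   0.        , 276.96864646],
       [  0.        , 501.3113787 , 206.35994854],
       [  0.        ,   0.        ,   1.        ]]), 'D': array([0.00771654, 0.        , 0.        , 0.        , 0.        ]), 'cam_to_world': array([[-9.60833330e-01, -2.08787445e-01,  1.82228193e-01,
         3.10252348e+02],
       [-2.76948010e-01,  7.47046959e-01, -6.04334875e
[... 694 characters left out ...]
         1.21297717e+03],
       [ 0.00000000e+00,  0.00000000e+00,  0.00000000e+00,
         1.00000000e+00]])}
{'mtx': array([[340.55976938,   0.        , 280.29301554],
       [  0.        , 340.55976938, 213.55412374],
       [  0.        ,   0.        ,   1.        ]]), 'D': array([-0.0425468,  0.       ,  0.       ,  0.       ,  0.       ]), 'mount': array([[-3.84658961e-04, -9.73856249e-01, -2.27164826e-01,
         6.46482213e+01],
       [ 9.99999923e-01, -3.57811362e-04, -1.59364905e-04,
        -1.67263596e+00],
       [ 7.39163528e-05, -2.27164869e-01,  9.73856312e-01,
         2.08740179e+01],
       [ 0.00000000e+00,  0.00000000e+00,  0.00000000e+00,
         1.00000000e+00]])}
```

View pics/top0.png

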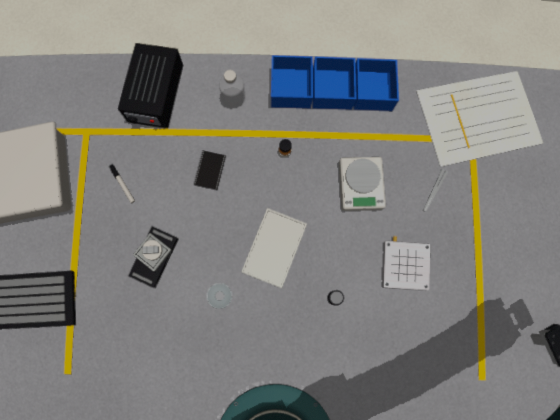

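View pics/side0.png

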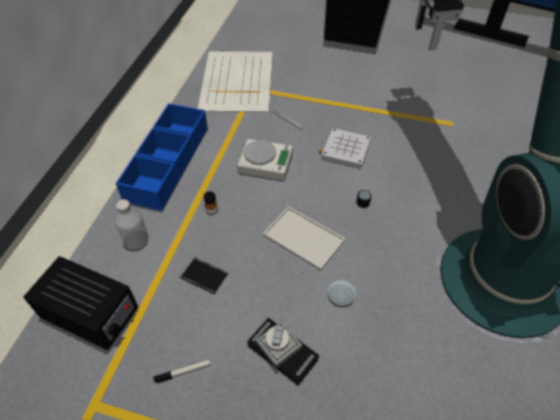

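```bash
cat > h.py <<'E'
import cv2,numpy as np
from bench import readout,snapshot,camera_info
from scipy.spatial.transform import Rotation as R
def pose():
    s=readout.state(); T=np.eye(4); T[:3,:3]=R.from_rotvec(s['ee_rot']).as_matrix(); T[:3,3]=s['eef_pos']; return T
def cam(name,T=None):
    c=camera_info(name)
    return c['mtx'],c['D'],(c['cam_to_world'] if name!='wrist' else T@c['mount'])
def px2w(px,z,c):
    K,D,M=c
    p=cv2.undistortPoints(np.float32(px).reshape(-1,1,2),K,D).reshape(-1,2)
    d=np.c_[p,np.ones(len(p))]@M[:3,:3].T; o=M[:3,3]
    return (o+d*((z-o[2])/d[:,2])[:,None])[:,:2]
def w2px(P,c):
    K,D,M=c; W=np.linalg.inv(M)
    return cv2.projectPoints(np.float32(P).reshape(-1,1,3),cv2.Rodrigues(W[:3,:3])[0],W[:3,3],K,D)[0].reshape(-1,2)
def rect(mask,seed,z,c,rng=None):
    """contour of mask component nearest seed -> world minAreaRect: centre, size, angle(deg) of long side"""
    cs=[k for k in cv2.findContours(mask.astype(np.uint8),cv2.RETR_EXTERNAL,cv2.CHAIN_APPROX_NONE)[0] if cv2.contourArea(k)>60]
    k=max(cs,key=lambda k:cv2.pointPolygonTest(k,tuple(map(float,seed)),True))
    w=px2w(k,z,c).astype(np.float32)
    r=cv2.minAreaRect(w); b=cv2.boxPoints(r); e=max((b[1]-b[0],b[2]-b[1]),key=np.linalg.norm)
    return np.round(r[0],1),np.round(r[1],1),round(float(np.degrees(np.arctan2(e[1],e[0]))),1)
E
python3 - <<'E'
from h import *
im=cv2.imread('pics/top0.png'); g=im.max(2); m=im.min(2); c=cam('top')
op=lambda a:cv2.morphologyEx(a.astype(np.uint8),cv2.MORPH_OPEN,np.ones((3,3)))
print('pad',rect(g<60,(210,170),6,c))
print('tray',rect(op(m>150),(275,248),9,c))
print('bal',rect(op(m>150),(350,200),34,c))
print('chuck',rect(op(m>150),(392,250),20,c), )
h=cv2.cvtColor(im,cv2.COLOR_BGR2HSV)
print('carrier',rect(cv2.morphologyEx((g<60).astype(np.uint8),cv2.MORPH_CLOSE,np.ones((3,3))),(143,278),24,c))
print('block/vial approx',px2w([[152,250]],70,c),px2w([[285,146]],55,c),px2w([[363,176]],44,c))
t=[cv2.resize(im[y-45:y+45,x-45:x+45],(360,360),interpolation=cv2.INTER_CUBIC) for x,y in((153,250),(363,180))]
cv2.imwrite('pics/t1.png',np.hstack(t))
E
```

```text
pad (array([637.2, 168.5]), array([54.6, 87.8]), -11.3)
tray (array([450.3,   8. ]), array([102. , 163.5]), -20.7)
bal (array([ 615.1, -199.8]), array([102. ,  97.6]), 3.0)
chuck (array([ 411.8, -305.3]), array([108.5, 108.9]), -1.8)
carrier (array([420.6, 289.3]), array([ 69.8, 127.2]), -23.1)
block/vial approx [[431.25236646 282.29631118]] [[685.2078678  -13.28355508]] [[ 619.19759441 -199.41894498]]
```

View pics/t1.png

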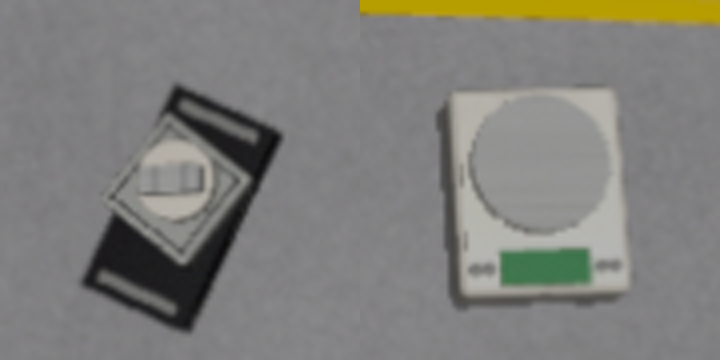

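```bash
cat >> h.py <<'E'
def go(*targets):
    """shift/turn numbers for targets (x,y,z of TCP, yaw deg of tool x) from the pose now"""
    T=pose()
    for x,y,z,a in targets:
        d=T[:3,:3].T@(np.array([x,y,z])-T[:3,3])/400
        G=R.from_euler('z',a,degrees=True)*R.from_euler('x',180,degrees=True)
        v=(R.from_matrix(T[:3,:3]).inv()*G).as_rotvec()/np.pi
        print('x %.4f y %.4f z %.4f | ax %.4f ay %.4f az %.4f'%(*d,*v))
E
python3 -c "
from h import *
go((350,-190,400,50),(431,282,360,90))"
```

```text
x 0.5831 y -0.7552 z 0.0110 | ax -0.0004 ay -0.0000 az -0.1352
x 1.2765 y -1.7310 z 0.1120 | ax -0.0003 ay -0.0002 az -0.3575
```

step_arm --moves '[{"x": 0.583, "y": -0.755, "z": 0.01, "az": -0.135, "jaw": 1}, {"x": 0.583, "y": -0.755, "z": 0.01, "az": -0.135, "jaw": 1}, {"x": 0.583, "y": -0.755, "z": 0.01, "az": -0.135, "jaw": 1}, {"x": 0.583, "y": -0.755, "z": 0.01, "az": -0.135, "jaw": 1}, {"x": 0.583, "y": -0.755, "z": 0.01, "az": -0.135, "jaw": 1}, {"x": 0.583, "y": -0.755, "z": 0.01, "az": -0.135, "jaw": 1}, {"x": 0.583, "y": -0.755, "z": 0.01, "az": -0.135, "jaw": 1}, {"x": 0.583, "y": -0.755, "z": 0.01, "az": -0.135, "jaw": 1}]'

```text
validation failed for argument at $.mo...
```

```bash
python3 -c "
from h import *
print(readout.state()['joints'],readout.state()['time_s'])
go((431,100,400,80),(431,282,360,90))"
```

```text
[ 1.08149613  0.41792378 -0.0102997   1.61409842  0.00471424  1.110712
 -0.05299324] 0.1
x 1.0795 y -1.3210 z 0.0116 | ax -0.0003 ay -0.0001 az -0.3019
x 1.2765 y -1.7310 z 0.1120 | ax -0.0003 ay -0.0002 az -0.3575
```

step_arm --moves '[{"ax": 0, "ay": 0, "az": -0.135, "x": 0.583, "y": -0.755, "z": 0.01, "jaw": 1}, {"ax": 0, "ay": 0, "az": -0.135, "x": 0.583, "y": -0.755, "z": 0.01, "jaw": 1}, {"ax": 0, "ay": 0, "az": -0.135, "x": 0.583, "y": -0.755, "z": 0.01, "jaw": 1}, {"ax": 0, "ay": 0, "az": -0.135, "x": 0.583, "y": -0.755, "z": 0.01, "jaw": 1}, {"ax": 0, "ay": 0, "az": -0.135, "x": 0.583, "y": -0.755, "z": 0.01, "jaw": 1}, {"ax": 0, "ay": 0, "az": -0.135, "x": 0.583, "y": -0.755, "z": 0.01, "jaw": 1}, {"ax": 0, "ay": 0, "az": -0.135, "x": 0.583, "y": -0.755, "z": 0.01, "jaw": 1}, {"ax": 0, "ay": 0, "az": -0.135, "x": 0.583, "y": -0.755, "z": 0.01, "jaw": 1}]' --squeeze 20

```text
time_s: 0.9
eef_pos: [350.2, -187.1, 400.6]
ee_rot: [2.846, 1.33, -0.0]
ft_force: [0.7, -0.4, 0.4]
grip_width: 0.999
finger_force: 0.0
```

```bash
python3 -c "
from h import *
print(readout.state()['joints'],readout.state()['time_s'])
go((431,100,400,80),(431,282,360,90))"
```

```text
[ 0.74971476  0.01372358 -0.33741627  2.13333096  0.00572313  0.99541186
 -0.28743919] 0.9
x 0.6802 y -0.3055 z 0.0014 | ax -0.0000 ay 0.0001 az -0.1662
x 1.0292 y -0.5975 z 0.1013 | ax -0.0000 ay 0.0001 az -0.2218
```

step_arm --moves '[{"ax": 0, "ay": 0, "az": -0.22, "x": 0.68, "y": -0.306, "z": 0, "jaw": 1}, {"ax": 0, "ay": 0, "az": -0.22, "x": 0.68, "y": -0.306, "z": 0, "jaw": 1}, {"ax": 0, "ay": 0, "az": -0.22, "x": 0.68, "y": -0.306, "z": 0, "jaw": 1}, {"ax": 0, "ay": 0, "az": -0.22, "x": 1, "y": -0.58, "z": 0.1, "jaw": 1}, {"ax": 0, "ay": 0, "az": -0.22, "x": 1, "y": -0.58, "z": 0.1, "jaw": 1}, {"ax": 0, "ay": 0, "az": -0.22, "x": 1, "y": -0.58, "z": 0.1, "jaw": 1}, {"ax": 0, "ay": 0, "az": -0.22, "x": 1, "y": -0.58, "z": 0.1, "jaw": 1}, {"ax": 0, "ay": 0, "az": -0.22, "x": 1, "y": -0.58, "z": 0.1, "jaw": 1}]' --squeeze 20

```text
time_s: 1.7
eef_pos: [421.5, 202.0, 368.8]
ee_rot: [2.231, 2.212, 0.0]
ft_force: [1.1, -1.0, 0.3]
grip_width: 0.998
finger_force: 0.0
```

```bash
python3 -c "
from h import *
print(readout.state()['joints'],readout.state()['time_s'],readout.state()['eef_pos'])
go((431,282,360,90))"
```

```text
[ 0.16001966  0.24850021 -0.75991493  2.01019676  0.20856454  0.95955412
 -0.71360486] 1.7 [421.4989453  202.04755508 368.79672204]
x 0.2001 y 0.0221 z 0.0220 | ax 0.0001 ay -0.0000 az -0.0027
```

step_arm --moves '[{"ax": 0, "ay": 0, "az": 0, "x": 0.2, "y": 0.022, "z": 0.022, "jaw": 1}, {"ax": 0, "ay": 0, "az": 0, "x": 0.2, "y": 0.022, "z": 0.022, "jaw": 1}, {"ax": 0, "ay": 0, "az": 0, "x": 0.2, "y": 0.022, "z": 0.022, "jaw": 1}, {"ax": 0, "ay": 0, "az": 0, "x": 0.2, "y": 0.022, "z": 0.022, "jaw": 1}]' --squeeze 20

```text
time_s: 2.1
eef_pos: [430.8, 280.5, 359.7]
ee_rot: [-2.228, -2.214, 0.002]
ft_force: [0.2, -0.0, 1.0]
grip_width: 1.001
finger_force: 0.0
```

```bash
python3 -c "
from h import *
print(readout.state()['joints'],readout.state()['eef_pos'])
T=pose(); np.save('T1.npy',T); cv2.imwrite('pics/w1.png',snapshot('wrist')[:,:,::-1])"
```

```text
[-0.00466856  0.36044417 -0.75944797  1.91266944  0.29502114  0.98369486
 -0.9043768 ] [430.83137417 280.48381151 359.72168921]
```

View pics/w1.png

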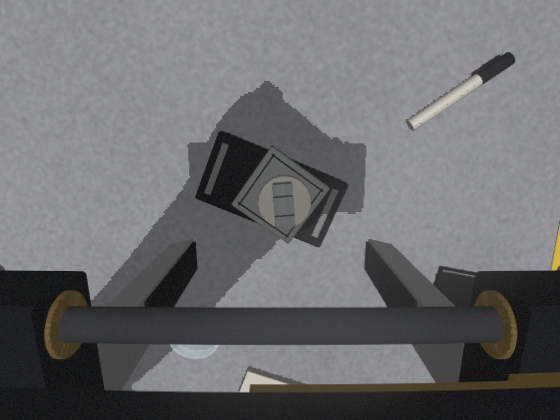

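```bash
python3 -c "
from h import *
im=cv2.imread('pics/w1.png')[120:260,185:360]
cv2.imwrite('pics/w1c.png',cv2.resize(im,None,fx=4,fy=4,interpolation=cv2.INTER_CUBIC))"
```

```text
(no output)
```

View pics/w1c.png

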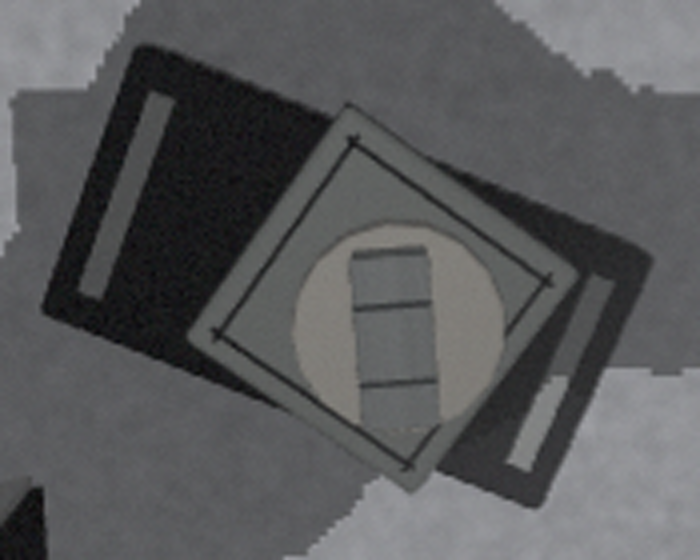

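```bash
python3 -c "
from h import *
c=cam('wrist',np.load('T1.npy'))
for n,z,q in (('block',70,[(352,257),(427,249),(438,424),(360,432)]),('box',56,[(292,330),(400,222),(506,330),(400,436)]),('waffle',42,[(349,104),(578,272),(412,492),(188,336)]),('carrier',24,[(138,48),(650,258),(538,506),(44,310)])):
    w=px2w(np.array(q)/4+[185,120]-.4,z,c); e=np.roll(w,-1,0)-w
    print(n,w.mean(0).round(1),np.linalg.norm(e,axis=1).round(1),np.degrees(np.arctan2(e[:,1],e[:,0])).round(1))
go((430,282,258.5,90))
"
```

```text
block [431.4 291.4] [15.  36.1 16.  36.1] [   5.7  -86.4 -174.3   91.9]
box [432.6 290.9] [32.3 32.1 32.3 32.7] [  44.7  -45.9 -134.2  134.2]
waffle [428.8 294.1] [62.  62.4 61.8 62.2] [ -36.3 -126.   143.6   54.2]
carrier [420.3 295.5] [126.8  65.5 127.   64.8] [ -22.5 -112.4  157.2   67.4]
x 0.0059 y -0.0024 z 0.2535 | ax -0.0002 ay 0.0002 az -0.0025
```

```bash
python3 -c "
from h import *
c=cam('wrist',np.eye(4))
print(w2px([(sx*8,sy*47,199) for sx in(-1,1) for sy in (-1,1)],c).round(1))
for n in ('top','side'):
    cc=cam(n); print(n,w2px([(431.4,291.4,70),(431.4,284,70)],cc))
im=cv2.imread('pics/side0.png')[310:390,240:325]; cv2.imwrite('pics/s1.png',cv2.resize(im,None,fx=6,fy=6,interpolation=cv2.INTER_CUBIC))
"
```

```text
[[199.5 271.1]
 [366.9 270.9]
 [197.8 244. ]
 [368.6 243.8]]
top [[148.01076 249.8378 ]
 [151.25594 249.91653]]
side [[277.73224 335.26016]
 [278.8021  331.75922]]
```

View pics/s1.png

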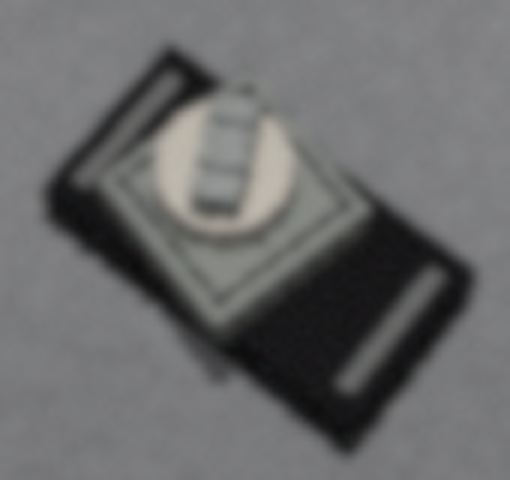

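```bash
python3 - <<'E'
from h import *
im=cv2.imread('pics/side0.png'); g=im.max(2); m=im.min(2); c=cam('side')
op=lambda a:cv2.morphologyEx(a.astype(np.uint8),cv2.MORPH_OPEN,np.ones((3,3)))
t=cam('top')
print('pad',rect(g<60,(205,275),6,c))
print('tray',rect(op(m>135),(304,237),9,c))
print('chuck',rect(cv2.morphologyEx((m>150).astype(np.uint8),cv2.MORPH_CLOSE,np.ones((5,5))),(346,147),20,c))
print('pan',px2w([[261,152]],44,c))
print(w2px([(637,168.5,6),(450,8,9),(619,-199.4,44),(412,-305,20)],c).round(1))
ps=[(205,275),(304,237),(264,157),(346,147)]
cv2.imwrite('pics/s2.png',np.vstack([np.hstack([cv2.resize(im[y-32:y+32,x-45:x+45],(400,284),interpolation=cv2.INTER_CUBIC) for x,y in ps[i:i+2]]) for i in(0,2)]))
E
```

```text
pad (array([637.6, 171.6]), array([57. , 87.7]), -11.8)
tray (array([451.5,   6.7]), array([104.7, 167.2]), -20.4)
chuck (array([ 412. , -305.2]), array([108.5, 108. ]), 86.5)
pan [[ 616.67024209 -195.53787619]]
[[204.3 274.1]
 [303.7 235.3]
 [260.6 150.8]
 [346.  145. ]]
```

View pics/s2.png

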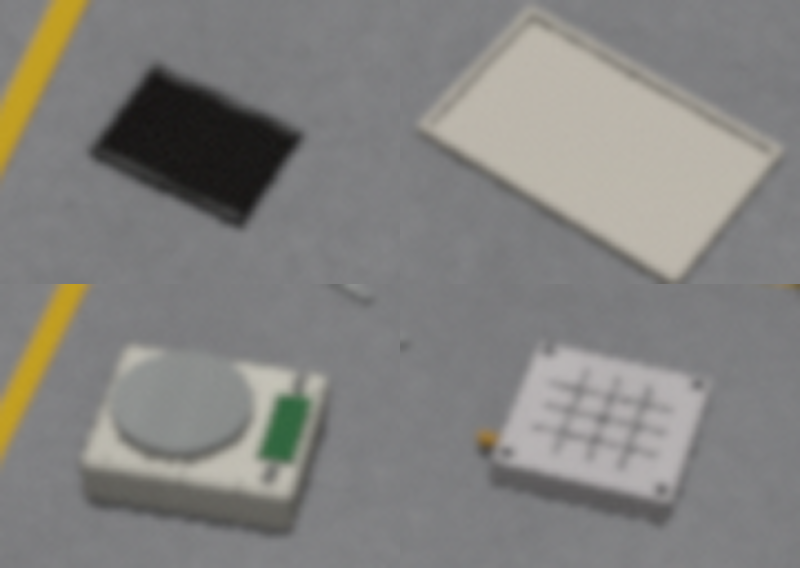

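```bash
python3 -c "
from h import *
go((431.4,291.4,285,93),(431.4,291.4,258.5,93))"
```

```text
x 0.0294 y 0.0008 z 0.1873 | ax -0.0002 ay 0.0002 az -0.0192
x 0.0295 y 0.0009 z 0.2535 | ax -0.0002 ay 0.0002 az -0.0192
```

step_arm --moves '[{"ax": 0, "ay": 0, "az": -0.019, "x": 0.0295, "y": 0.001, "z": 0.187, "jaw": 1}, {"ax": 0, "ay": 0, "az": -0.019, "x": 0.0295, "y": 0.001, "z": 0.187, "jaw": 1}, {"ax": 0, "ay": 0, "az": -0.019, "x": 0.0295, "y": 0.001, "z": 0.187, "jaw": 1}, {"ax": 0, "ay": 0, "az": -0.019, "x": 0.0295, "y": 0.001, "z": 0.187, "jaw": 1}]' --squeeze 20

```text
time_s: 2.55
eef_pos: [431.9, 291.3, 286.3]
ee_rot: [2.164, 2.277, -0.0]
ft_force: [0.0, 0.5, 0.1]
grip_width: 1.001
finger_force: 0.0
```

```bash
python3 -c "
from h import *
print(readout.state()['eef_pos'])
T=pose(); np.save('T2.npy',T); cv2.imwrite('pics/w2.png',snapshot('wrist')[80:400,140:420,::-1])
c=cam('wrist',T); print(w2px([(431.4,291.4,70)],c))
go((431.4,291.4,258.5,93))"
```

```text
[431.87983132 291.34229008 286.28403815]
[[282.04794 247.53271]]
x -0.0003 y -0.0017 z 0.0709 | ax 0.0004 ay -0.0001 az -0.0005
```

View pics/w2.png

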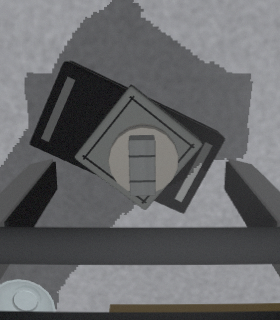

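step_arm --moves '[{"ax": 0, "ay": 0, "az": 0, "x": 0, "y": -0.001, "z": 0.04, "jaw": 1}, {"ax": 0, "ay": 0, "az": 0, "x": 0, "y": -0.001, "z": 0.07, "jaw": 1}, {"ax": 0, "ay": 0, "az": 0, "x": 0, "y": -0.001, "z": 0.07, "jaw": 1}, {"ax": 0, "ay": 0, "az": 0, "x": 0, "y": -0.001, "z": 0.07, "jaw": -1}, {"ax": 0, "ay": 0, "az": 0, "x": 0, "y": -0.001, "z": 0.07, "jaw": -1}, {"ax": 0, "ay": 0, "az": 0, "x": 0, "y": -0.001, "z": 0.07, "jaw": -1}, {"ax": 0, "ay": 0, "az": 0, "x": 0, "y": -0.001, "z": 0.07, "jaw": -1}, {"ax": 0, "ay": 0, "az": 0, "x": 0, "y": -0.001, "z": 0.07, "jaw": -1}]' --squeeze 15

```text
time_s: 3.4
eef_pos: [431.2, 292.0, 257.6]
ee_rot: [2.163, 2.278, 0.0]
ft_force: [-0.0, 0.2, 0.7]
grip_width: 0.612
finger_force: 0.0
```

step_arm --moves '[{"ax": 0, "ay": 0, "az": 0, "x": 0, "y": 0, "z": 0, "jaw": -1}, {"ax": 0, "ay": 0, "az": 0, "x": 0, "y": 0, "z": 0, "jaw": -1}, {"ax": 0, "ay": 0, "az": 0, "x": 0, "y": 0, "z": 0, "jaw": -1}, {"ax": 0, "ay": 0, "az": 0, "x": 0, "y": 0, "z": 0, "jaw": -1}, {"ax": 0, "ay": 0, "az": 0, "x": 0, "y": 0, "z": 0, "jaw": -1}, {"ax": 0, "ay": 0, "az": 0, "x": 0, "y": 0, "z": 0, "jaw": -1}]' --squeeze 15

```text
time_s: 4.0
eef_pos: [431.2, 291.9, 257.4]
ee_rot: [-2.163, -2.278, 0.0]
ft_force: [1.0, 1.0, -1.1]
grip_width: 0.171
finger_force: 15.0
```

```bash
python3 -c "
from h import *
print(readout.state()['joints'])
go((431.4,291.4,320,93),(637.5,170.5,320,168.5),(637.5,170.5,209.5,168.5))"
```

```text
[-0.10292359  0.52435386 -0.68330099  1.97138395  0.45511376  0.80227068
 -0.99281179]
x -0.0013 y 0.0005 z -0.1564 | ax -0.0000 ay -0.0000 az -0.0001
x -0.3299 y 0.4994 z -0.1565 | ax -0.0000 ay -0.0000 az -0.4196
x -0.3299 y 0.4994 z 0.1198 | ax -0.0000 ay -0.0000 az -0.4196
```

step_arm --moves '[{"ax": 0, "ay": 0, "az": 0, "x": 0, "y": 0, "z": -0.08, "jaw": -1}, {"ax": 0, "ay": 0, "az": 0, "x": 0, "y": 0, "z": -0.156, "jaw": -1}, {"ax": 0, "ay": 0, "az": -0.42, "x": -0.33, "y": 0.499, "z": -0.156, "jaw": -1}, {"ax": 0, "ay": 0, "az": -0.42, "x": -0.33, "y": 0.499, "z": -0.156, "jaw": -1}, {"ax": 0, "ay": 0, "az": -0.42, "x": -0.33, "y": 0.499, "z": -0.156, "jaw": -1}, {"ax": 0, "ay": 0, "az": -0.42, "x": -0.33, "y": 0.499, "z": -0.156, "jaw": -1}, {"ax": 0, "ay": 0, "az": -0.42, "x": -0.33, "y": 0.499, "z": -0.156, "jaw": -1}, {"ax": 0, "ay": 0, "az": -0.42, "x": -0.33, "y": 0.499, "z": -0.156, "jaw": -1}]' --squeeze 15

```text
time_s: 4.8
eef_pos: [641.2, 165.8, 318.7]
ee_rot: [0.962, 2.99, -0.001]
ft_force: [-1.5, 0.9, -0.8]
grip_width: 0.166
finger_force: 15.0
```

```bash
python3 -c "
from h import *
print(readout.state()['joints'],readout.state()['eef_pos'])
go((637.5,170.5,260,168.5),(637.5,170.5,207.5,168.5))"
```

```text
[ 0.25816533  0.72008368 -0.83883502  1.56596514  0.57756535  1.1189258
  0.23245986] [641.24544567 165.80073537 318.69338061]
x 0.0145 y 0.0042 z 0.1467 | ax -0.0002 ay 0.0001 az -0.1342
x 0.0146 y 0.0043 z 0.2780 | ax -0.0002 ay 0.0001 az -0.1342
```

step_arm --moves '[{"ax": 0, "ay": 0, "az": -0.134, "x": 0.0, "y": 0.0, "z": 0.147, "jaw": -1}, {"ax": 0, "ay": 0, "az": -0.134, "x": 0.0, "y": 0.0, "z": 0.147, "jaw": -1}, {"ax": 0, "ay": 0, "az": -0.134, "x": 0.0, "y": 0.0, "z": 0.147, "jaw": -1}, {"ax": 0, "ay": 0, "az": -0.134, "x": 0.0, "y": 0.0, "z": 0.147, "jaw": -1}, {"ax": 0, "ay": 0, "az": -0.134, "x": 0.0, "y": 0.0, "z": 0.147, "jaw": -1}]' --squeeze 15

```text
time_s: 5.3
eef_pos: [637.4, 170.4, 261.1]
ee_rot: [-0.32, -3.125, -0.001]
ft_force: [0.5, 0.6, -0.2]
grip_width: 0.17
finger_force: 15.0
```

```bash
python3 -c "
from h import *
T=pose();c=cam('wrist',T);im=snapshot('wrist')[:,:,::-1]; cv2.imwrite('pics/w3.png',im)
print(T[:3,3])
q=[]
G=R.from_euler('z',-11.5,degrees=True).as_matrix()
for p in [(45,30),(45,-30),(-45,-30),(-45,30)]: q.append(G@[*p,0]+[637.5,170.5,6])
print(w2px(q,c).round(0))
go((637.5,170.5,207.5,168.5))"
```

```text
[637.44847836 170.44835807 261.12216971]
[[320. 288.]
 [239. 289.]
 [235. 168.]
 [323. 167.]]
x -0.0001 y 0.0000 z 0.1345 | ax 0.0001 ay 0.0001 az -0.0011
```

View pics/w3.png

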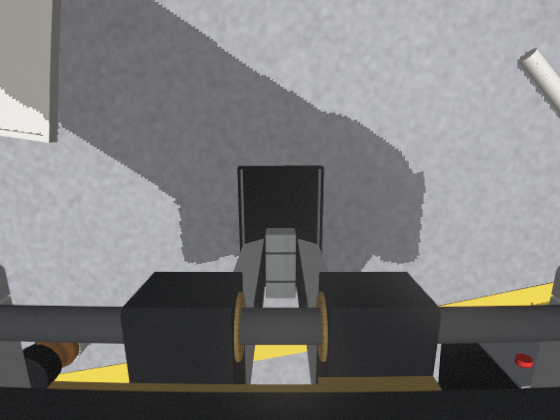

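step_arm --moves '[{"ax": 0, "ay": 0, "az": 0, "x": 0.0, "y": 0.0, "z": 0.1, "jaw": -1}, {"ax": 0, "ay": 0, "az": 0, "x": 0.0, "y": 0.0, "z": 0.12, "jaw": -1}, {"ax": 0, "ay": 0, "az": 0, "x": 0.0, "y": 0.0, "z": 0.128, "jaw": -1}, {"ax": 0, "ay": 0, "az": 0, "x": 0.0, "y": 0.0, "z": 0.132, "jaw": -1}, {"ax": 0, "ay": 0, "az": 0, "x": 0.0, "y": 0.0, "z": 0.134, "jaw": -1}, {"ax": 0, "ay": 0, "az": 0, "x": 0.0, "y": 0.0, "z": 0.134, "jaw": -1}]' --squeeze 15

```text
time_s: 5.95
eef_pos: [637.5, 170.6, 208.3]
ee_rot: [0.315, 3.125, 0.001]
ft_force: [-0.5, 0.5, -0.4]
grip_width: 0.169
finger_force: 15.0
```

step_arm --moves '[{"ax": 0, "ay": 0, "az": 0, "x": 0, "y": 0, "z": 0.003, "jaw": -1}, {"ax": 0, "ay": 0, "az": 0, "x": 0, "y": 0, "z": 0.003, "jaw": -1}, {"ax": 0, "ay": 0, "az": 0, "x": 0, "y": 0, "z": 0.003, "jaw": 0}, {"ax": 0, "ay": 0, "az": 0, "x": 0, "y": 0, "z": 0.003, "jaw": 0}, {"ax": 0, "ay": 0, "az": 0, "x": 0, "y": 0, "z": 0.003, "jaw": 0}, {"ax": 0, "ay": 0, "az": 0, "x": 0, "y": 0, "z": 0.003, "jaw": 0}, {"ax": 0, "ay": 0, "az": 0, "x": 0, "y": 0, "z": 0.003, "jaw": 0}, {"ax": 0, "ay": 0, "az": 0, "x": 0, "y": 0, "z": -0.05, "jaw": 0}]' --squeeze 15

```text
time_s: 6.75
eef_pos: [636.7, 170.1, 225.9]
ee_rot: [-0.314, -3.122, 0.002]
ft_force: [0.2, 0.6, 0.2]
grip_width: 0.496
finger_force: 0.0
```

```bash
python3 -c "
from h import *
print(readout.state()['ft_force'],readout.state()['grip_width'])
go((637.5,170.5,320,168.5),(432.3,291,300,93))"
```

```text
[0.24851821 0.62562092 0.21246091] 0.49572882565955495
x -0.0009 y 0.0010 z -0.2353 | ax -0.0005 ay -0.0011 az 0.0001
x 0.5616 y 0.1943 z -0.1837 | ax -0.0012 ay -0.0006 az 0.4196
```

step_arm --moves '[{"ax": 0, "ay": 0, "az": 0, "x": 0, "y": 0, "z": -0.12, "jaw": 1}, {"ax": 0, "ay": 0, "az": 0, "x": 0, "y": 0, "z": -0.235, "jaw": 1}, {"ax": 0, "ay": 0, "az": 0.42, "x": 0.5616, "y": 0.194, "z": -0.2, "jaw": 1}, {"ax": 0, "ay": 0, "az": 0.42, "x": 0.5616, "y": 0.194, "z": -0.184, "jaw": 1}, {"ax": 0, "ay": 0, "az": 0.42, "x": 0.5616, "y": 0.194, "z": -0.184, "jaw": 1}, {"ax": 0, "ay": 0, "az": 0.42, "x": 0.5616, "y": 0.194, "z": -0.184, "jaw": 1}, {"ax": 0, "ay": 0, "az": 0.42, "x": 0.5616, "y": 0.194, "z": -0.184, "jaw": 1}, {"ax": 0, "ay": 0, "az": 0.42, "x": 0.5616, "y": 0.194, "z": -0.184, "jaw": 1}]' --squeeze 15

```text
time_s: 7.55
eef_pos: [428.2, 294.3, 302.5]
ee_rot: [-1.638, -2.681, -0.001]
ft_force: [0.8, -0.3, 0.3]
grip_width: 0.998
finger_force: 0.0
```

step_arm --moves '[{"ax": 0, "ay": 0, "az": 0, "x": 0, "y": 0, "z": 0, "jaw": 1}, {"ax": 0, "ay": 0, "az": 0, "x": 0, "y": 0, "z": 0, "jaw": 1}, {"ax": 0, "ay": 0, "az": 0, "x": 0, "y": 0, "z": 0, "jaw": 1}]' --squeeze 15

```text
time_s: 7.85
eef_pos: [433.3, 290.9, 301.4]
ee_rot: [1.635, 2.682, 0.001]
ft_force: [-0.7, 0.4, -0.3]
grip_width: 1.004
finger_force: 0.0
```

```bash
python3 -c "
from h import *
T=pose(); im=snapshot('wrist')[:,:,::-1].copy();t=snapshot('top')[:,:,::-1];np.save('T4.npy',T)
print(T[:3,3])
c=cam('wrist',T);print(w2px([(432.6,290.9,56)],c))
cv2.imwrite('pics/w4.png',np.hstack([cv2.resize(im[140:290,200:370],(453,400)),cv2.resize(t[140:200,180:240],(340,400),interpolation=2)[:,:340]]))
go((432.5,291,245.5,93))"
```

```text
[433.31820832 290.86477867 301.37321081]
[[280.52243 234.13622]]
x 0.0012 y -0.0013 z 0.1389 | ax -0.0001 ay -0.0001 az 0.1343
```

View pics/w4.png

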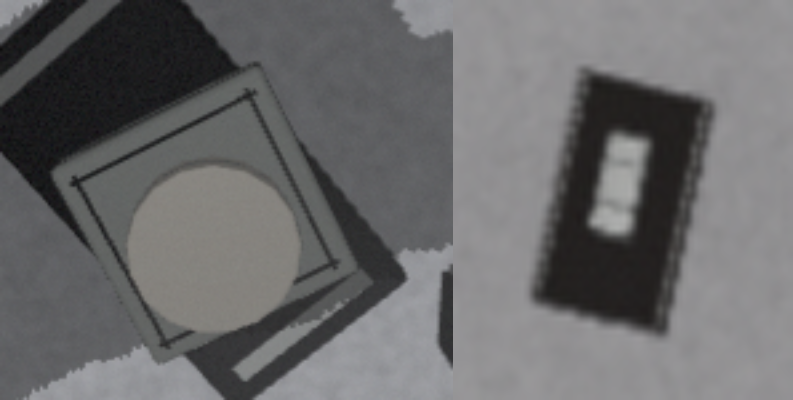

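step_arm --moves '[{"ax": 0, "ay": 0, "az": 0, "x": 0.001, "y": -0.001, "z": 0.1, "jaw": 1}, {"ax": 0, "ay": 0, "az": 0, "x": 0.001, "y": -0.001, "z": 0.139, "jaw": 1}, {"ax": 0, "ay": 0, "az": 0, "x": 0.001, "y": -0.001, "z": 0.139, "jaw": -1}, {"ax": 0, "ay": 0, "az": 0, "x": 0.001, "y": -0.001, "z": 0.139, "jaw": -1}, {"ax": 0, "ay": 0, "az": 0, "x": 0.001, "y": -0.001, "z": 0.139, "jaw": -1}, {"ax": 0, "ay": 0, "az": 0, "x": 0.001, "y": -0.001, "z": 0.139, "jaw": -1}, {"ax": 0, "ay": 0, "az": 0, "x": 0.001, "y": -0.001, "z": 0.139, "jaw": -1}, {"ax": 0, "ay": 0, "az": 0, "x": 0.001, "y": -0.001, "z": 0.139, "jaw": -1}]' --squeeze 12

```text
time_s: 8.75
eef_pos: [432.2, 291.4, 245.8]
ee_rot: [1.639, 2.68, 0.001]
ft_force: [0.9, 0.3, -0.1]
grip_width: 0.521
finger_force: 0.0
```

step_arm --moves '[{"ax": 0, "ay": 0, "az": 0, "x": 0, "y": 0, "z": 0, "jaw": -1}, {"ax": 0, "ay": 0, "az": 0, "x": 0, "y": 0, "z": 0, "jaw": -1}, {"ax": 0, "ay": 0, "az": 0, "x": 0, "y": 0, "z": 0, "jaw": -1}, {"ax": 0, "ay": 0, "az": 0, "x": 0, "y": 0, "z": 0, "jaw": -1}]' --squeeze 12

```text
time_s: 9.15
eef_pos: [432.2, 291.5, 245.7]
ee_rot: [1.639, 2.68, 0.0]
ft_force: [0.2, -1.6, 6.0]
grip_width: 0.482
finger_force: 12.0
```

```bash
python3 -c "
from h import *
print(readout.state()['joints'],readout.state()['eef_pos'])
go((432.5,291,330,117),(530,40,330,95),(618,-198,330,72))"
```

```text
[-0.04985046  0.57097141 -0.75404237  1.97380121  0.53873563  0.80590338
 -0.63770745] [432.19040431 291.47734916 245.66686627]
x -0.0014 y 0.0002 z -0.2108 | ax 0.0001 ay 0.0000 az 0.0006
x -0.6711 y -0.0688 z -0.2108 | ax 0.0001 ay 0.0000 az 0.1229
x -1.3009 y -0.1442 z -0.2107 | ax 0.0001 ay 0.0000 az 0.2506
```

step_arm --moves '[{"ax": 0, "ay": 0, "az": 0, "x": 0, "y": 0, "z": -0.05, "jaw": -1}, {"ax": 0, "ay": 0, "az": 0, "x": 0, "y": 0, "z": -0.15, "jaw": -1}, {"ax": 0, "ay": 0, "az": 0.123, "x": -0.67, "y": -0.07, "z": -0.21, "jaw": -1}, {"ax": 0, "ay": 0, "az": 0.123, "x": -0.67, "y": -0.07, "z": -0.21, "jaw": -1}, {"ax": 0, "ay": 0, "az": 0.123, "x": -0.67, "y": -0.07, "z": -0.21, "jaw": -1}, {"ax": 0, "ay": 0, "az": 0.123, "x": -0.67, "y": -0.07, "z": -0.21, "jaw": -1}, {"ax": 0, "ay": 0, "az": 0.123, "x": -0.67, "y": -0.07, "z": -0.21, "jaw": -1}, {"ax": 0, "ay": 0, "az": 0.123, "x": -0.67, "y": -0.07, "z": -0.21, "jaw": -1}]' --squeeze 12

```text
time_s: 9.95
eef_pos: [530.5, 35.4, 329.5]
ee_rot: [2.128, 2.31, -0.001]
ft_force: [-0.2, 0.7, -0.7]
grip_width: 0.485
finger_force: 12.0
```

```bash
python3 -c "
from h import *
print(readout.state()['joints'],readout.state()['eef_pos'])
go((618,-198,325,72))"
```

```text
[ 0.44159506  0.42414999 -0.69787802  1.89890043  0.3357891   0.93727688
 -0.33296928] [530.46794341  35.41812218 329.53263748]
x -0.5995 y 0.1704 z 0.0120 | ax 0.0001 ay 0.0004 az 0.1260
```

step_arm --moves '[{"ax": 0, "ay": 0, "az": 0.126, "x": -0.6, "y": 0.17, "z": 0.012, "jaw": -1}, {"ax": 0, "ay": 0, "az": 0.126, "x": -0.6, "y": 0.17, "z": 0.012, "jaw": -1}, {"ax": 0, "ay": 0, "az": 0.126, "x": -0.6, "y": 0.17, "z": 0.012, "jaw": -1}, {"ax": 0, "ay": 0, "az": 0.126, "x": -0.6, "y": 0.17, "z": 0.012, "jaw": -1}, {"ax": 0, "ay": 0, "az": 0.126, "x": -0.6, "y": 0.17, "z": 0.012, "jaw": -1}, {"ax": 0, "ay": 0, "az": 0.126, "x": -0.6, "y": 0.17, "z": 0.012, "jaw": -1}, {"ax": 0, "ay": 0, "az": 0.126, "x": -0.6, "y": 0.17, "z": 0.012, "jaw": -1}, {"ax": 0, "ay": 0, "az": 0.126, "x": -0.6, "y": 0.17, "z": 0.012, "jaw": -1}]' --squeeze 12

```text
time_s: 10.75
eef_pos: [617.8, -191.9, 324.5]
ee_rot: [-2.535, -1.854, -0.0]
ft_force: [0.8, -0.7, -0.6]
grip_width: 0.477
finger_force: 12.0
```

```bash
python3 -c "
from h import *
T=pose(); im=snapshot('wrist')[:,:,::-1].copy();c=cam('wrist',T)
print(T[:3,3])
th=np.linspace(0,6.28,60); P=np.c_[618+42*np.cos(th),-198+42*np.sin(th),44+0*th]
for p in w2px(P,c): cv2.circle(im,tuple(int(round(v)) for v in p),1,(0,0,255),-1)
cv2.imwrite('pics/w5.png',im)
go((618,-198,247.7,72))"
```

```text
[ 617.8154764  -191.94303801  324.48703063]
x -0.0149 y 0.0053 z 0.1923 | ax -0.0001 ay -0.0002 az 0.0022
```

View pics/w5.png

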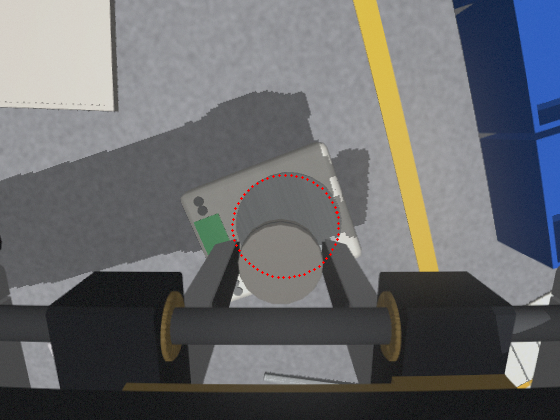

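step_arm --moves '[{"ax": 0, "ay": 0, "az": 0, "x": 0, "y": 0, "z": 0.1, "jaw": -1}, {"ax": 0, "ay": 0, "az": 0, "x": 0, "y": 0, "z": 0.15, "jaw": -1}, {"ax": 0, "ay": 0, "az": 0, "x": 0, "y": 0, "z": 0.15, "jaw": -1}, {"ax": 0, "ay": 0, "az": 0, "x": 0, "y": 0, "z": 0.15, "jaw": -1}]' --squeeze 12

```text
time_s: 11.2
eef_pos: [618.1, -192.3, 265.5]
ee_rot: [2.536, 1.855, 0.001]
ft_force: [0.2, -0.2, -0.1]
grip_width: 0.482
finger_force: 12.0
```

```bash
python3 -c "
from h import *
go((618,-198,247.5,72))"
```

```text
x -0.0138 y 0.0040 z 0.0449 | ax 0.0001 ay -0.0001 az 0.0020
```

step_arm --moves '[{"ax": 0, "ay": 0, "az": 0, "x": -0.014, "y": 0.004, "z": 0.025, "jaw": -1}, {"ax": 0, "ay": 0, "az": 0, "x": -0.014, "y": 0.004, "z": 0.035, "jaw": -1}, {"ax": 0, "ay": 0, "az": 0, "x": -0.014, "y": 0.004, "z": 0.042, "jaw": -1}, {"ax": 0, "ay": 0, "az": 0, "x": -0.014, "y": 0.004, "z": 0.046, "jaw": -1}, {"ax": 0, "ay": 0, "az": 0, "x": -0.014, "y": 0.004, "z": 0.046, "jaw": -1}]' --squeeze 12

```text
time_s: 11.7
eef_pos: [617.7, -199.0, 246.7]
ee_rot: [2.537, 1.853, -0.0]
ft_force: [-2.4, -0.2, 5.6]
grip_width: 0.484
finger_force: 12.0
```

step_arm --moves '[{"ax": 0, "ay": 0, "az": 0, "x": 0, "y": 0, "z": -0.001, "jaw": 1}, {"ax": 0, "ay": 0, "az": 0, "x": 0, "y": 0, "z": -0.001, "jaw": 1}, {"ax": 0, "ay": 0, "az": 0, "x": 0, "y": 0, "z": -0.001, "jaw": 1}, {"ax": 0, "ay": 0, "az": 0, "x": 0, "y": 0, "z": -0.001, "jaw": 1}, {"ax": 0, "ay": 0, "az": 0, "x": 0, "y": 0, "z": -0.001, "jaw": 1}, {"ax": 0, "ay": 0, "az": 0, "x": 0, "y": 0, "z": -0.001, "jaw": 1}, {"ax": 0, "ay": 0, "az": 0, "x": 0, "y": 0, "z": -0.1, "jaw": 1}, {"ax": 0, "ay": 0, "az": 0, "x": 0, "y": 0, "z": -0.2, "jaw": 1}]' --squeeze 12

```text
time_s: 12.5
eef_pos: [617.5, -198.8, 326.3]
ee_rot: [-2.535, -1.852, 0.002]
ft_force: [0.7, 0.0, 1.3]
grip_width: 0.997
finger_force: 0.0
```

```bash
python3 -c "
from h import *
print(readout.state()['joints'],readout.state()['eef_pos'])
go((530,40,330,95),(428.8,294,300,144),(428.8,294,300,54))"
```

```text
[ 0.63394118  0.591828   -0.52220117  1.60483174  0.32853269  1.0360347
 -0.29308316] [ 617.45265725 -198.79119932  326.34774838]
x 0.5023 y -0.3897 z -0.0080 | ax -0.0007 ay -0.0003 az -0.1261
x 1.0304 y -0.8236 z 0.0682 | ax -0.0006 ay -0.0006 az -0.3983
x 1.0304 y -0.8236 z 0.0682 | ax -0.0008 ay -0.0000 az 0.1017
```

step_arm --moves '[{"ax": 0, "ay": 0, "az": 0, "x": 0.5, "y": -0.39, "z": 0, "jaw": 1}, {"ax": 0, "ay": 0, "az": 0, "x": 0.5, "y": -0.39, "z": 0, "jaw": 1}, {"ax": 0, "ay": 0, "az": 0, "x": 0.5, "y": -0.39, "z": 0, "jaw": 1}, {"ax": 0, "ay": 0, "az": 0, "x": 0.5, "y": -0.39, "z": 0, "jaw": 1}, {"ax": 0, "ay": 0, "az": 0.05, "x": 1, "y": -0.8, "z": 0, "jaw": 1}, {"ax": 0, "ay": 0, "az": 0.1, "x": 1, "y": -0.8, "z": 0, "jaw": 1}, {"ax": 0, "ay": 0, "az": 0.1, "x": 1, "y": -0.8, "z": 0, "jaw": 1}, {"ax": 0, "ay": 0, "az": 0.1, "x": 1, "y": -0.8, "z": 0, "jaw": 1}]' --squeeze 20

```text
time_s: 13.3
eef_pos: [477.1, 170.2, 326.5]
ee_rot: [2.796, 1.431, 0.001]
ft_force: [1.5, 0.9, 0.2]
grip_width: 1.003
finger_force: 0.0
```

```bash
python3 -c "
from h import *
print(readout.state()['joints'],readout.state()['eef_pos'])
go((428.8,294,300,54))"
```

```text
[ 0.10123344  0.36078389 -0.60096331  1.96304427  0.25967924  0.89302172
 -1.25912364] [477.13155462 170.22500677 326.51698462]
x 0.1802 y -0.2791 z 0.0662 | ax 0.0002 ay -0.0001 az 0.0010
```

step_arm --moves '[{"ax": 0, "ay": 0, "az": 0, "x": 0.18, "y": -0.279, "z": 0.066, "jaw": 1}, {"ax": 0, "ay": 0, "az": 0, "x": 0.18, "y": -0.279, "z": 0.066, "jaw": 1}, {"ax": 0, "ay": 0, "az": 0, "x": 0.18, "y": -0.279, "z": 0.066, "jaw": 1}, {"ax": 0, "ay": 0, "az": 0, "x": 0.18, "y": -0.279, "z": 0.066, "jaw": 1}, {"ax": 0, "ay": 0, "az": 0, "x": 0.18, "y": -0.279, "z": 0.066, "jaw": 1}, {"ax": 0, "ay": 0, "az": 0, "x": 0.18, "y": -0.279, "z": 0.066, "jaw": 1}]' --squeeze 20

```text
time_s: 13.9
eef_pos: [430.1, 291.3, 299.9]
ee_rot: [2.796, 1.431, 0.0]
ft_force: [0.3, -0.6, 0.1]
grip_width: 1.0
finger_force: 0.0
```

```bash
python3 -c "
from h import *
T=pose(); im=snapshot('wrist')[:,:,::-1].copy();t=snapshot('top')[:,:,::-1];c=cam('wrist',T)
print(T[:3,3])
G=R.from_euler('z',54,degrees=True).as_matrix()
for p in w2px([G@[32*i,32*j,0]+[428.8,294,42] for i in(-1,0,1) for j in (-1,0,1)],c): cv2.circle(im,tuple(int(round(v)) for v in p),1,(0,0,255),-1)
cv2.imwrite('pics/w6.png',np.hstack([cv2.resize(im[110:310,170:390],(440,400)),cv2.resize(t[150:220,330:400],(360,400),interpolation=2)]))
go((428.8,294,226,54))"
```

```text
[430.1496307  291.2774578  299.93263469]
x 0.0036 y -0.0072 z 0.1851 | ax 0.0001 ay -0.0000 az 0.0010
```

View pics/w6.png

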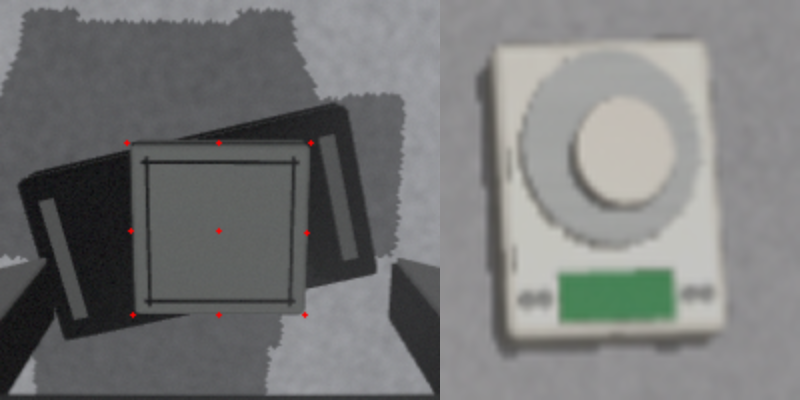

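```bash
python3 - <<'E'
from h import *
for n,seedbox in (('top',(330,400,150,220)),('side',(225,310,130,190))):
    im=snapshot(n)[:,:,::-1]; im0=cv2.imread(f'pics/{n}0.png'); c=cam(n)
    x0,x1,y0,y1=seedbox
    d=cv2.absdiff(im,im0)[y0:y1,x0:x1].max(2)>20
    cs=max(cv2.findContours(d.astype(np.uint8),0,1)[0],key=cv2.contourArea)
    print(n,'diff',cv2.boundingRect(cs),cv2.contourArea(cs))
    hsv=cv2.cvtColor(im0,cv2.COLOR_BGR2HSV)[y0:y1,x0:x1]; v=im0[y0:y1,x0:x1].astype(int)
    cx,cy=(363,176) if n=='top' else (260,152)
    px=im0[cy,cx].astype(int); print(px, im0[cy-2:cy+3,cx-24:cx+25:4].tolist()[2])
    m=(np.abs(im0.astype(int)-px).max(2)<14).astype(np.uint8)
    m=cv2.morphologyEx(m,cv2.MORPH_OPEN,np.ones((5,5)))
    l=cv2.connectedComponents(m)[1]; k=(l==l[cy,cx]).astype(np.uint8)
    k=cv2.findContours(k,0,1)[0][0]; e=cv2.fitEllipse(k); print('pan px',e,px2w([e[0]],44,c))
    # box top: warm white vs pan grey
    s=im.astype(int); mm=((s[:,:,2]-s[:,:,0]>px[2]-px[0]+7)).astype(np.uint8)
    z=np.zeros_like(mm); cv2.circle(z,(cx,cy),17,1,-1); mm=mm&z
    k=max(cv2.findContours(mm,0,1)[0],key=cv2.contourArea); e=cv2.fitEllipse(k); print('box px',e,px2w([e[0]],58,c))
E
```

```text
top diff (25, 16, 21, 21) 284.5
[147 148 147] [[72, 74, 75], [139, 146, 149], [145, 146, 146], [147, 148, 148], [147, 148, 147], [146, 148, 146], [147, 148, 147], [147, 148, 147], [146, 147, 147], [147, 149, 148], [148, 150, 149], [143, 145, 147], [128, 125, 127]]
pan px ((362.9747009277344, 175.05223083496094), (31.85953712463379, 34.23151779174805), 132.96665954589844) [[ 621.51783776 -199.40170474]]
box px ((365.19879150390625, 176.093017578125), (18.44535255432129, 18.658855438232422), 110.03152465820312) [[ 615.36617249 -202.01743818]]
side diff (0, 0, 85, 60) 4954.0
[140 142 139] [[129, 126, 126], [129, 128, 128], [146, 150, 149], [144, 145, 144], [141, 142, 140], [140, 141, 139], [140, 142, 139], [139, 140, 137], [140, 141, 138], [138, 139, 137], [161, 169, 170], [133, 151, 139], [63, 102, 49]]
pan px ((259.1623840332031, 150.3369140625), (21.317113876342773, 31.557552337646484), 83.7510757446289) [[ 623.09623458 -200.10686387]]
box px ((258.44775390625, 145.03822326660156), (7.905937194824219, 15.26911735534668), 52.22168731689453) [[ 625.92329768 -204.71239016]]
```

step_arm --moves '[{"ax": 0, "ay": 0, "az": 0, "x": 0.0035, "y": -0.007, "z": 0.1, "jaw": 1}, {"ax": 0, "ay": 0, "az": 0, "x": 0.0035, "y": -0.007, "z": 0.16, "jaw": 1}, {"ax": 0, "ay": 0, "az": 0, "x": 0.0035, "y": -0.007, "z": 0.183, "jaw": 1}, {"ax": 0, "ay": 0, "az": 0, "x": 0.0035, "y": -0.007, "z": 0.183, "jaw": -1}, {"ax": 0, "ay": 0, "az": 0, "x": 0.0035, "y": -0.007, "z": 0.183, "jaw": -1}, {"ax": 0, "ay": 0, "az": 0, "x": 0.0035, "y": -0.007, "z": 0.183, "jaw": -1}, {"ax": 0, "ay": 0, "az": 0, "x": 0.0035, "y": -0.007, "z": 0.183, "jaw": -1}, {"ax": 0, "ay": 0, "az": 0, "x": 0.0035, "y": -0.007, "z": 0.183, "jaw": -1}]' --squeeze 15

```text
time_s: 14.9
eef_pos: [428.5, 295.0, 227.5]
ee_rot: [2.796, 1.433, 0.002]
ft_force: [-0.8, -2.0, 8.3]
grip_width: 0.683
finger_force: 15.0
```

step_arm --moves '[{"ax": 0, "ay": 0, "az": 0, "x": 0, "y": 0, "z": 0, "jaw": -1}, {"ax": 0, "ay": 0, "az": 0, "x": 0, "y": 0, "z": 0, "jaw": -1}]' --squeeze 15

```text
time_s: 15.1
eef_pos: [428.5, 295.1, 227.5]
ee_rot: [2.795, 1.433, 0.002]
ft_force: [-0.2, -2.2, 8.8]
grip_width: 0.677
finger_force: 15.0
```

```bash
python3 -c "
from h import *
go((428.8,294,330,54),(440,0,330,54),(412,-305,330,88))"
```

```text
x -0.0014 y 0.0024 z -0.2562 | ax 0.0003 ay -0.0004 az 0.0016
x -0.5818 y 0.4542 z -0.2565 | ax 0.0003 ay -0.0004 az 0.0016
x -1.2417 y 0.8426 z -0.2569 | ax 0.0004 ay -0.0003 az -0.1873
```

step_arm --moves '[{"ax": 0, "ay": 0, "az": 0, "x": 0, "y": 0, "z": -0.05, "jaw": -1}, {"ax": 0, "ay": 0, "az": 0, "x": 0, "y": 0, "z": -0.15, "jaw": -1}, {"ax": 0, "ay": 0, "az": 0, "x": -0.58, "y": 0.454, "z": -0.256, "jaw": -1}, {"ax": 0, "ay": 0, "az": 0, "x": -0.58, "y": 0.454, "z": -0.256, "jaw": -1}, {"ax": 0, "ay": 0, "az": 0, "x": -0.58, "y": 0.454, "z": -0.256, "jaw": -1}, {"ax": 0, "ay": 0, "az": 0, "x": -0.58, "y": 0.454, "z": -0.256, "jaw": -1}, {"ax": 0, "ay": 0, "az": 0, "x": -0.58, "y": 0.454, "z": -0.256, "jaw": -1}, {"ax": 0, "ay": 0, "az": 0, "x": -0.58, "y": 0.454, "z": -0.256, "jaw": -1}]' --squeeze 15

```text
time_s: 15.9
eef_pos: [439.7, -1.6, 329.8]
ee_rot: [2.795, 1.433, 0.001]
ft_force: [2.0, 0.3, -0.3]
grip_width: 0.68
finger_force: 15.0
```

```bash
python3 -c "
from h import *
print(readout.state()['joints'],readout.state()['eef_pos'])
go((412,-305,330,88))"
```

```text
[ 0.44962529  0.22592385 -0.57195971  2.1126125   0.16357558  0.84392535
 -0.84336309] [439.73847616  -1.55158167 329.81232958]
x -0.6564 y 0.3867 z -0.0003 | ax 0.0003 ay 0.0000 az -0.1874
```

step_arm --moves '[{"ax": 0, "ay": 0, "az": -0.187, "x": -0.656, "y": 0.387, "z": 0, "jaw": -1}, {"ax": 0, "ay": 0, "az": -0.187, "x": -0.656, "y": 0.387, "z": 0, "jaw": -1}, {"ax": 0, "ay": 0, "az": -0.187, "x": -0.656, "y": 0.387, "z": 0, "jaw": -1}, {"ax": 0, "ay": 0, "az": -0.187, "x": -0.656, "y": 0.387, "z": 0, "jaw": -1}, {"ax": 0, "ay": 0, "az": -0.187, "x": -0.656, "y": 0.387, "z": 0, "jaw": -1}, {"ax": 0, "ay": 0, "az": -0.187, "x": -0.656, "y": 0.387, "z": 0, "jaw": -1}, {"ax": 0, "ay": 0, "az": -0.187, "x": -0.656, "y": 0.387, "z": 0, "jaw": -1}, {"ax": 0, "ay": 0, "az": -0.187, "x": -0.656, "y": 0.387, "z": 0, "jaw": -1}]' --squeeze 15

```text
time_s: 16.7
eef_pos: [411.1, -308.1, 329.0]
ee_rot: [2.268, 2.173, -0.001]
ft_force: [0.5, 1.0, -0.2]
grip_width: 0.678
finger_force: 15.0
```

```bash
python3 -c "
from h import *
T=pose(); im=snapshot('wrist')[:,:,::-1].copy();c=cam('wrist',T)
print(T[:3,3])
G=R.from_euler('z',-2,degrees=True).as_matrix()
for p in w2px([G@[55*i,55*j,0]+[412,-305,20] for i in(-1,0,1) for j in (-1,0,1)],c): cv2.circle(im,tuple(int(round(v)) for v in p),2,(0,0,255),-1)
cv2.imwrite('pics/w7.png',im)
t=snapshot('top')[:,:,::-1]
go((412,-305,240,88))"
```

```text
[ 411.09225992 -308.07224402  329.03060434]
x -0.0041 y -0.0009 z 0.2226 | ax 0.0000 ay -0.0001 az -0.0008
```

View pics/w7.png

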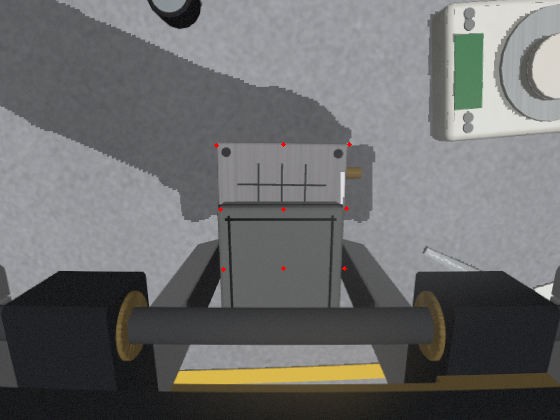

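step_arm --moves '[{"ax": 0, "ay": 0, "az": 0, "x": 0, "y": -0.001, "z": 0.12, "jaw": -1}, {"ax": 0, "ay": 0, "az": 0, "x": 0, "y": -0.001, "z": 0.22, "jaw": -1}, {"ax": 0, "ay": 0, "az": 0, "x": 0, "y": -0.001, "z": 0.23, "jaw": -1}, {"ax": 0, "ay": 0, "az": 0, "x": 0, "y": -0.001, "z": 0.23, "jaw": -1}]' --squeeze 15

```text
time_s: 17.2
eef_pos: [412.8, -301.9, 237.4]
ee_rot: [-2.258, -2.182, -0.0]
ft_force: [0.3, -0.6, 0.2]
grip_width: 0.676
finger_force: 15.0
```

```bash
python3 -c "
from h import *
go((412,-305,223,88))"
```

```text
x -0.0079 y -0.0018 z 0.0361 | ax -0.0003 ay -0.0004 az 0.0003
```

step_arm --moves '[{"ax": 0, "ay": 0, "az": 0, "x": -0.008, "y": -0.002, "z": 0.015, "jaw": -1}, {"ax": 0, "ay": 0, "az": 0, "x": -0.008, "y": -0.002, "z": 0.025, "jaw": -1}, {"ax": 0, "ay": 0, "az": 0, "x": -0.008, "y": -0.002, "z": 0.032, "jaw": -1}, {"ax": 0, "ay": 0, "az": 0, "x": -0.008, "y": -0.002, "z": 0.036, "jaw": -1}, {"ax": 0, "ay": 0, "az": 0, "x": -0.008, "y": -0.002, "z": 0.036, "jaw": -1}]' --squeeze 15

```text
time_s: 17.7
eef_pos: [411.5, -306.2, 223.1]
ee_rot: [2.261, 2.181, -0.001]
ft_force: [-1.8, -0.5, 5.4]
grip_width: 0.683
finger_force: 15.0
```

Contact; release and rise.

step_arm --moves '[{"ax": 0, "ay": 0, "az": 0, "x": 0, "y": 0, "z": -0.001, "jaw": 1}, {"ax": 0, "ay": 0, "az": 0, "x": 0, "y": 0, "z": -0.001, "jaw": 1}, {"ax": 0, "ay": 0, "az": 0, "x": 0, "y": 0, "z": -0.001, "jaw": 1}, {"ax": 0, "ay": 0, "az": 0, "x": 0, "y": 0, "z": -0.001, "jaw": 1}, {"ax": 0, "ay": 0, "az": 0, "x": 0, "y": 0, "z": -0.001, "jaw": 1}, {"ax": 0, "ay": 0, "az": 0, "x": 0, "y": 0, "z": -0.1, "jaw": 1}, {"ax": 0, "ay": 0, "az": 0, "x": 0, "y": 0, "z": -0.25, "jaw": 1}, {"ax": 0, "ay": 0, "az": 0, "x": 0, "y": 0, "z": -0.25, "jaw": 1}]' --squeeze 15

```text
time_s: 18.5
eef_pos: [412.4, -306.2, 327.1]
ee_rot: [2.256, 2.178, 0.001]
ft_force: [0.3, -0.0, -0.9]
grip_width: 1.002
finger_force: 0.0
```

```bash
python3 -c "
from h import *
print(readout.state()['joints'],readout.state()['eef_pos'])
go((440,0,330,122),(420,295.5,310,157.5),(420,295.5,310,-22.5))"
```

```text
[ 0.98226363  0.35024215 -0.48052121  1.95062171  0.20793331  0.88280796
  0.35921914] [ 412.38735892 -306.23336149  327.07224951]
x 0.7675 y 0.0419 z -0.0097 | ax 0.0011 ay 0.0015 az -0.1891
x 1.5042 y -0.0345 z 0.0374 | ax 0.0006 ay 0.0018 az -0.3863
x 1.5042 y -0.0345 z 0.0374 | ax 0.0020 ay -0.0006 az 0.6137
```

step_arm --moves '[{"ax": 0, "ay": 0, "az": -0.189, "x": 0.767, "y": 0.042, "z": -0.01, "jaw": 1}, {"ax": 0, "ay": 0, "az": -0.189, "x": 0.767, "y": 0.042, "z": -0.01, "jaw": 1}, {"ax": 0, "ay": 0, "az": -0.189, "x": 0.767, "y": 0.042, "z": -0.01, "jaw": 1}, {"ax": 0, "ay": 0, "az": -0.189, "x": 0.767, "y": 0.042, "z": -0.01, "jaw": 1}, {"ax": 0, "ay": 0, "az": -0.189, "x": 0.767, "y": 0.042, "z": -0.01, "jaw": 1}, {"ax": 0, "ay": 0, "az": -0.189, "x": 0.767, "y": 0.042, "z": -0.01, "jaw": 1}, {"ax": 0, "ay": 0, "az": -0.386, "x": 1, "y": 0.02, "z": 0, "jaw": 1}, {"ax": 0, "ay": 0, "az": -0.386, "x": 1, "y": 0.02, "z": 0, "jaw": 1}]' --squeeze 25

```text
time_s: 19.3
eef_pos: [433.2, 94.5, 322.7]
ee_rot: [1.088, 2.947, -0.0]
ft_force: [1.0, -0.6, -0.0]
grip_width: 1.004
finger_force: 0.0
```

```bash
python3 -c "
from h import *
print(readout.state()['eef_pos'])
go((420,295.5,310,157.5))"
```

```text
[433.24749848  94.50956045 322.69263117]
x 0.3516 y 0.3605 z 0.0316 | ax 0.0000 ay 0.0002 az -0.1001
```

step_arm --moves '[{"ax": 0, "ay": 0, "az": -0.1, "x": 0.352, "y": 0.36, "z": 0.032, "jaw": 1}, {"ax": 0, "ay": 0, "az": -0.1, "x": 0.352, "y": 0.36, "z": 0.032, "jaw": 1}, {"ax": 0, "ay": 0, "az": -0.1, "x": 0.352, "y": 0.36, "z": 0.032, "jaw": 1}, {"ax": 0, "ay": 0, "az": -0.1, "x": 0.352, "y": 0.36, "z": 0.032, "jaw": 1}, {"ax": 0, "ay": 0, "az": -0.1, "x": 0.352, "y": 0.36, "z": 0.032, "jaw": 1}, {"ax": 0, "ay": 0, "az": -0.1, "x": 0.352, "y": 0.36, "z": 0.032, "jaw": 1}, {"ax": 0, "ay": 0, "az": -0.1, "x": 0.352, "y": 0.36, "z": 0.032, "jaw": 1}]' --squeeze 25

```text
time_s: 20.0
eef_pos: [421.6, 292.6, 309.6]
ee_rot: [-0.623, -3.079, 0.001]
ft_force: [-0.2, -1.0, 0.2]
grip_width: 0.999
finger_force: 0.0
```

```bash
python3 -c "
from h import *
T=pose(); im=snapshot('wrist')[:,:,::-1].copy();c=cam('wrist',T); np.save('T8.npy',T); cv2.imwrite('pics/w8raw.png',im)
print(T[:3,3])
m=(im.max(2)<65).astype(np.uint8); m=cv2.morphologyEx(m,cv2.MORPH_CLOSE,np.ones((3,3)));m=cv2.morphologyEx(m,cv2.MORPH_OPEN,np.ones((5,5)))
s=w2px([(420,295,24)],c)[0]; print('carrier',rect(m,s,24,c))
G=R.from_euler('z',-22.5,degrees=True).as_matrix()
for p in w2px([G@[65*i,34*j,0]+[420.2,295.5,24] for i in(-1,0,1) for j in (-1,0,1)],c): cv2.circle(im,tuple(int(round(v)) for v in p),1,(0,0,255),-1)
t=snapshot('top')[:,:,::-1]
cv2.imwrite('pics/w8.png',np.hstack([im[60:360,120:440],cv2.resize(t[225:305,365:445],(300,300),interpolation=2)]))
go((420.2,295.5,215,157.5))"
```

```text
[421.63854009 292.62185948 309.58076422]
carrier (array([419.1, 295.3]), array([ 67.1, 127. ]), -22.8)
x 0.0073 y 0.0061 z 0.2370 | ax -0.0002 ay 0.0001 az -0.0026
```

View pics/w8.png

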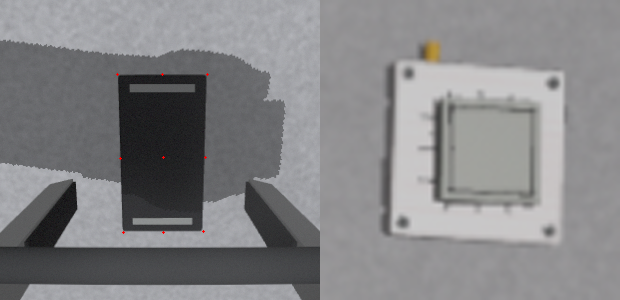

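step_arm --moves '[{"ax": 0, "ay": 0, "az": 0, "x": 0.007, "y": 0.005, "z": 0.12, "jaw": 1}, {"ax": 0, "ay": 0, "az": 0, "x": 0.007, "y": 0.005, "z": 0.21, "jaw": 1}, {"ax": 0, "ay": 0, "az": 0, "x": 0.007, "y": 0.005, "z": 0.241, "jaw": 1}, {"ax": 0, "ay": 0, "az": 0, "x": 0.007, "y": 0.005, "z": 0.241, "jaw": -1}, {"ax": 0, "ay": 0, "az": 0, "x": 0.007, "y": 0.005, "z": 0.241, "jaw": -1}, {"ax": 0, "ay": 0, "az": 0, "x": 0.007, "y": 0.005, "z": 0.241, "jaw": -1}, {"ax": 0, "ay": 0, "az": 0, "x": 0.007, "y": 0.005, "z": 0.241, "jaw": -1}, {"ax": 0, "ay": 0, "az": 0, "x": 0.007, "y": 0.005, "z": 0.241, "jaw": -1}]' --squeeze 25

```text
time_s: 20.9
eef_pos: [420.0, 296.6, 214.8]
ee_rot: [0.622, 3.078, 0.001]
ft_force: [-0.5, -3.8, 12.1]
grip_width: 0.721
finger_force: 25.0
```

step_arm --moves '[{"ax": 0, "ay": 0, "az": 0, "x": 0, "y": 0, "z": 0, "jaw": -1}, {"ax": 0, "ay": 0, "az": 0, "x": 0, "y": 0, "z": 0, "jaw": -1}]' --squeeze 25

```text
time_s: 21.1
eef_pos: [420.0, 296.6, 214.8]
ee_rot: [0.622, 3.078, 0.001]
ft_force: [-1.4, -3.9, 12.3]
grip_width: 0.719
finger_force: 25.0
```

```bash
python3 -c "
from h import *
print(readout.state()['joints'])
go((420,295,270,157.5),(451,7.5,270,159.5))"
```

```text
[-0.06231085  0.62760366 -0.76640411  2.00220502  0.63255308  0.7621017
 -0.03927989]
x -0.0018 y -0.0036 z -0.1381 | ax 0.0003 ay 0.0005 az -0.0020
x -0.3524 y -0.6358 z -0.1381 | ax 0.0003 ay 0.0005 az -0.0131
```

step_arm --moves '[{"ax": 0, "ay": 0, "az": 0, "x": 0, "y": 0, "z": -0.04, "jaw": -1}, {"ax": 0, "ay": 0, "az": 0, "x": 0, "y": 0, "z": -0.138, "jaw": -1}, {"ax": 0, "ay": 0, "az": -0.013, "x": -0.352, "y": -0.636, "z": -0.138, "jaw": -1}, {"ax": 0, "ay": 0, "az": -0.013, "x": -0.352, "y": -0.636, "z": -0.138, "jaw": -1}, {"ax": 0, "ay": 0, "az": -0.013, "x": -0.352, "y": -0.636, "z": -0.138, "jaw": -1}, {"ax": 0, "ay": 0, "az": -0.013, "x": -0.352, "y": -0.636, "z": -0.138, "jaw": -1}, {"ax": 0, "ay": 0, "az": -0.013, "x": -0.352, "y": -0.636, "z": -0.138, "jaw": -1}, {"ax": 0, "ay": 0, "az": -0.013, "x": -0.352, "y": -0.636, "z": -0.138, "jaw": -1}]' --squeeze 25

```text
time_s: 21.9
eef_pos: [450.6, 4.8, 269.9]
ee_rot: [0.561, 3.09, -0.001]
ft_force: [0.2, 0.5, -1.0]
grip_width: 0.72
finger_force: 25.0
```

step_arm --moves '[{"ax": 0, "ay": 0, "az": 0, "x": 0, "y": 0, "z": 0, "jaw": -1}, {"ax": 0, "ay": 0, "az": 0, "x": 0, "y": 0, "z": 0, "jaw": -1}]' --squeeze 25

```text
time_s: 22.1
eef_pos: [450.7, 6.8, 269.7]
ee_rot: [0.562, 3.09, -0.0]
ft_force: [-0.2, 0.6, -1.0]
grip_width: 0.718
finger_force: 25.0
```

```bash
python3 - <<'E'
from h import *
T=pose(); im=snapshot('wrist')[:,:,::-1].copy(); c=cam('wrist',T); cv2.imwrite('pics/w9.png',im)
print(T[:3,3])
G=R.from_euler('z',-20.5,degrees=True).as_matrix()
print(w2px([G@[82*i,51*j,0]+[451,7.5,9] for i,j in((-1,-1),(-1,1),(1,-1),(1,1))],c).round(0))
# tray white pixels: extent per row
m=(im.min(2)>150).astype(np.uint8); m=cv2.morphologyEx(m,cv2.MORPH_OPEN,np.ones((5,5)))
n,l,st,ce=cv2.connectedComponentsWithStats(m)
for s in st[1:]:
    if s[4]>300: print(s)
for r in range(120,300,15):
    k=np.flatnonzero(m[r]); print(r,(k.min(),k.max()) if len(k) else None,end=' ')
go((451,7.5,218.5,159.5))
E
```

```text
[450.73048142   6.78959625 269.65071955]
[[205. 112.]
 [355. 112.]
 [216. 328.]
 [345. 328.]]
[    0     0   185   304 32417]
[  209     0   351   304 61442]
[   0  126   34   43 1213]
[ 166  345  226   46 5578]
[238 351  81   8 629]
120 (np.int64(0), np.int64(559)) 135 (np.int64(0), np.int64(559)) 150 (np.int64(0), np.int64(559)) 165 (np.int64(6), np.int64(559)) 180 (np.int64(0), np.int64(559)) 195 (np.int64(0), np.int64(559)) 210 (np.int64(0), np.int64(559)) 225 (np.int64(0), np.int64(559)) 240 (np.int64(0), np.int64(559)) 255 (np.int64(0), np.int64(559)) 270 (np.int64(5), np.int64(555)) 285 (np.int64(8), np.int64(552)) x -0.0010 y -0.0005 z 0.1276 | ax 0.0001 ay 0.0003 az 0.0000
```

```bash
python3 - <<'E'
from h import *
im=cv2.imread('pics/w9.png').astype(int); d=im[:,:,2]-im[:,:,0]
T=pose(); c=cam('wrist',T)
m=(cv2.blur(d.astype(np.float32),(3,3))>0).astype(np.uint8)
for r in (125,140,170,200,220): 
    k=np.flatnonzero(m[r,150:420])+150; print(r,k.min(),k.max(),len(k), im[r,190].tolist(),im[r,215].tolist())
for u in (225,280,335): k=np.flatnonzero(m[60:200,u])+60; print('col',u,k.min() if len(k) else None)
G=R.from_euler('z',-20.5,degrees=True).as_matrix()
print(w2px([G@[-82+20*i,51*j,0]+[451,7.5,9] for i in range(5) for j in(-1,1)],c).round(0).tolist())
E
```

```text
125 209 358 150 [128, 126, 123] [135, 142, 142]
140 210 357 148 [125, 123, 121] [114, 116, 116]
170 211 356 15 [124, 119, 117] [26, 23, 28]
200 213 354 13 [125, 123, 120] [31, 29, 30]
220 213 353 14 [123, 121, 119] [154, 161, 164]
col 225 108
col 280 107
col 335 107
[[204.0, 113.0], [354.0, 113.0], [205.0, 143.0], [353.0, 143.0], [207.0, 172.0], [352.0, 172.0], [208.0, 200.0], [350.0, 199.0], [209.0, 226.0], [349.0, 226.0]]
```

step_arm --moves '[{"ax": 0, "ay": 0, "az": 0, "x": 0.005, "y": 0.005, "z": 0.06, "jaw": -1}, {"ax": 0, "ay": 0, "az": 0, "x": 0.005, "y": 0.005, "z": 0.1, "jaw": -1}, {"ax": 0, "ay": 0, "az": 0, "x": 0.005, "y": 0.005, "z": 0.115, "jaw": -1}, {"ax": 0, "ay": 0, "az": 0, "x": 0.005, "y": 0.005, "z": 0.122, "jaw": -1}, {"ax": 0, "ay": 0, "az": 0, "x": 0.005, "y": 0.005, "z": 0.127, "jaw": -1}, {"ax": 0, "ay": 0, "az": 0, "x": 0.005, "y": 0.005, "z": 0.128, "jaw": -1}, {"ax": 0, "ay": 0, "az": 0, "x": 0.005, "y": 0.005, "z": 0.128, "jaw": -1}]' --squeeze 25

```text
time_s: 22.85
eef_pos: [449.6, 10.7, 218.5]
ee_rot: [0.557, 3.091, 0.0]
ft_force: [-3.8, 3.1, 11.6]
grip_width: 0.722
finger_force: 25.0
```

step_arm --moves '[{"ax": 0, "ay": 0, "az": 0, "x": 0, "y": 0, "z": -0.001, "jaw": 1}, {"ax": 0, "ay": 0, "az": 0, "x": 0, "y": 0, "z": -0.001, "jaw": 1}, {"ax": 0, "ay": 0, "az": 0, "x": 0, "y": 0, "z": -0.001, "jaw": 1}, {"ax": 0, "ay": 0, "az": 0, "x": 0, "y": 0, "z": -0.001, "jaw": 1}, {"ax": 0, "ay": 0, "az": 0, "x": 0, "y": 0, "z": -0.1, "jaw": 1}, {"ax": 0, "ay": 0, "az": 0, "x": 0, "y": 0, "z": -0.22, "jaw": 1}, {"ax": 0, "ay": 0, "az": 0, "x": 0.4, "y": -0.1, "z": -0.4, "jaw": 1}, {"ax": 0, "ay": 0, "az": 0, "x": 0.4, "y": -0.1, "z": -0.4, "jaw": 1}]' --squeeze 25

```text
time_s: 23.65
eef_pos: [368.3, 19.1, 342.6]
ee_rot: [-0.557, -3.092, -0.003]
ft_force: [-0.5, -0.6, 2.5]
grip_width: 0.994
finger_force: 0.0
```

step_arm --moves '[{"ax": 0, "ay": 0, "az": 0, "x": 0.2, "y": 0.5, "z": -0.1, "jaw": 1}, {"ax": 0, "ay": 0, "az": 0, "x": 0.2, "y": 0.5, "z": -0.1, "jaw": 1}, {"ax": 0, "ay": 0, "az": 0, "x": 0.2, "y": 0.5, "z": -0.1, "jaw": 1}, {"ax": 0, "ay": 0, "az": 0, "x": 0.2, "y": 0.5, "z": -0.1, "jaw": 1}, {"ax": 0, "ay": 0, "az": 0, "x": 0.2, "y": 0.5, "z": -0.1, "jaw": 1}]' --squeeze 25

```text
time_s: 24.15
eef_pos: [363.7, 237.3, 383.6]
ee_rot: [0.553, 3.091, 0.005]
ft_force: [0.2, -1.1, -0.2]
grip_width: 0.997
finger_force: 0.0
```

```bash
python3 - <<'E'
from h import *
print(readout.state()['eef_pos'],readout.state()['time_s'])
for n,ts,pan in (('top',(275,248),(363,176)),('side',(304,237),(260,152))):
    im=snapshot(n)[:,:,::-1]; c=cam(n); g=im.max(2)
    s=w2px([(451,7.5,28)],c)[0]
    try: print(n,'carrier',rect(cv2.morphologyEx((g<70).astype(np.uint8),cv2.MORPH_CLOSE,np.ones((5,5))),s,28,c))
    except Exception as e: print(e)
    cv2.imwrite(f'pics/{n}9.png',im)
    for q,z in (((685,-13,55),'vial'),): print(z,w2px([q],c)[0],im[tuple(int(v) for v in w2px([q],c)[0][::-1])])
E
```

```text
[363.65674424 237.30473225 383.63936887] 24.15
top carrier (array([450.9,   9. ]), array([ 64.3, 126.7]), -20.5)
vial [284.87872 146.08136] [32 32 32]
side carrier (array([ 282.4, -544.4]), array([1419.8,  360. ]), 68.1)
vial [210.77159 195.47623] [27 25 24]
```

```bash
python3 -c "
from bench import manip
print(manip.job_done())"
```

```text
the job is handed in; nothing more can be done
None
```

The job was handed in at about 24 s with no verdict returned. All four items are released on their places: the carrier measured within about 2 mm of centre, the block about 3 mm and the waffle pack about 2 mm by eye. The wafer box is the least certain, about 7 mm off centre against the 12 mm limit. The vial was still where it started.

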